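Hold a fresh gas-trap cartridge in the spring-return purge socket

TASK

Take the bayonet gas trap (the full-height cartridge with the straight bar grip on top) out of the spares bin and fit it upright in the socket of the argon purge stand: lugs into the two slots, press it down against the spring until its flange meets the collar, then turn it a quarter turn clockwise seen from above, as far as it goes. The socket is spring-return and would shut and push the trap back if let go, so finish still gripping the trap and holding it fully turned and down for the purge. Leave the other parts in the bin and on the bench where they are.

Things in the scene. Friction and masses are not known exactly. Their poses are not given: they have to be found in the camera images.
- trap: the gas trap to fit: 0.18 to 0.33 kg, 114 mm high, upright in the bin. Origin at the centre of its underside, z up its axis. Black spigot 30 mm across, 22 mm long (lowest 5 mm tapering to 26 mm); flange 50 mm across (z 22 to 27 mm); aluminium can 44 mm across with a paper band; metal top 47 mm across (z 77 to 84 mm). Two steel lugs on the spigot along +x and -x. Same after a half turn
- trap_grip (a point): middle of the trap's bar grip, 99 mm above its underside, on its axis; axes as the trap's. The black bar runs along x, in line with the lugs: 42 mm long, 14 mm thick, 30 mm high (z 84 to 114 mm of the trap); hold it here
- trap_lug (a point): tip of the trap's +x lug, 20 mm from its axis, 11 mm above its underside; the lugs are round pins 6 mm thick; the other is its mirror image
- socket (a point): centre of the socket's dark steel collar, on its top face, 72 mm above the bench; z up, x through the two entry slots (ends alike). Collar 6 mm thick, bore 33 mm; slots 10.5 mm wide, reaching 22 mm from the axis. The spigot meets the spring poppet when its underside is 12 mm below the collar's top; 22 mm below, the flange is on the collar, the lugs are 2 mm under it and the trap can turn
- purge_stand: argon purge stand, fixed: grey base plate 150 x 240 mm with the round aluminium socket housing, 62 mm across, at its origin (underside, on the socket's axis; axes as the socket's). On its +y side, 75 to 150 mm from the axis, stand a dial gauge (top 85 mm above the bench) and a clear flowmeter (top 144 mm)
- poppet (a joint): travel (m) of the spring poppet in the socket: 0 at rest, 0.010 with the flange on the collar; 5 N to start it, 9 N at 0.010
- purge_valve (a joint): turn (rad) of the socket's valve: 0 shut, about 1.38 with the trap turned a quarter turn, 1.45 at the stop. The pressed trap turns only clockwise from above (negative yaw); after about 11 degrees its lugs push the valve round against a return spring (0.12 N m to start, 0.26 at the stop). Let go, the trap turns back; unpressed while turned, it rises 2 mm until the lugs bear on the collar
- bin: grey open spares bin, 240 x 320 mm (x, y), 50 mm high, walls and floor 5 mm; origin at the centre of its underside. Six parts stand in it about 100 mm apart; stands left or right of the robot's centre line with the purge stand on the other side
- plain_trap: bystander in the bin: cartridge with the same can as the trap but a round mushroom knob on top and a plain spigot without lugs, 50 mm across, 106 mm high; origin at the centre of its underside
- blank_cap: bystander in the bin: blanking cap with the same spigot, lugs, flange and bar grip as the trap but no can, only 57 mm high; origin at the centre of its underside
- union_nut: bystander in the bin: brass hexagon nut, about 45 mm across, 22 mm high; origin at the centre of its underside
- tee: bystander in the bin: brass pipe tee lying flat, about 62 x 45 x 20 mm; origin on its underside
- gauge: bystander in the bin: round pressure gauge lying face up, 52 mm across, 26 mm high, short brass stem; origin at the centre of its underside
- wrench: bystander lying on the bench between bin and stand: steel wrench 180 mm long
- beaker: bystander at the back of the bench: glass beaker, 70 mm across, 90 mm high; origin at the centre of its underside
- reagent: bystander at the back of the bench: amber bottle, 68 mm across, 130 mm high; origin at the centre of its underside
Not all that is in view belongs to the job. Leave any green look-alike of the trap alone.

How it is judged:
On the way, in this order (a step that is already met when the one before it is completed fails the run):
1. the trap is lifted clear of the bin in the fingers (z of trap in the frame of bin above 0.055 m and contact force between the fingers and trap above 1 N), for 0.2 s.
2. the trap's spigot is pressed down into the socket against the spring (horizontal distance between trap and socket below 0.004 m and z of trap in the frame of socket below -0.018 m and angle between trap's own z axis and vertical below 0.08 rad and value of joint poppet above 0.006 m), for 0.05 s.
3. the trap is turned a quarter turn and holds the purge valve open (horizontal distance between trap and socket below 0.004 m and z of trap in the frame of socket below -0.018 m and angle between trap's own z axis and vertical below 0.08 rad and angle between the x axis of trap and the x axis of socket, either way round above 1.35 rad and value of joint purge_valve above 1.2 rad), for 0.2 s.
At the end, for the whole second after the job is handed in: The trap stands upright (within 0.08 rad) in the socket, within 4 mm of its axis, its flange on the collar or at most 4 mm above it, turned at least 77 degrees from the entry slots with the purge valve held at more than 1.2 rad, still gripped by the fingers and not travelling (under 20 mm/s) (all of step 3 and contact force between the fingers and trap above 2 N and linear speed of trap below 0.02 m/s); the arm keeps its last pose, push and grip.
It fails at once if another part in the bin is tipped over or shifted by more than 40 mm (distance of any of plain_trap, blank_cap, union_nut, tee, gauge from where it was at the start of the episode above 0.04 m or angle between any of plain_trap, blank_cap, union_nut, tee, gauge's own z axis and vertical above 0.5 rad).
It fails at once if the wrench, beaker or bottle is tipped over or shifted by more than 40 mm (distance of any of wrench, beaker, reagent from where it was at the start of the episode above 0.04 m or angle between any of wrench, beaker, reagent's own z axis and vertical above 0.5 rad).
It also fails if it takes over 58 s, if anything falls off the work surface, if the arm or the gripper's body presses on something with over 40 N, if the wrist force passes 120 N, or if a joint passes its speed limit or range.

ROBOT

A 6-joint arm with a two-finger parallel gripper is mounted at the origin on the work surface. World frame = base frame: x ahead of the robot, y to its left, z up, the work surface at z = 0. Lengths are in m, angles in rad, forces in N, time in s.
With the tool pointing down it reaches from about 0.25 to 0.725 m from the base axis. Payload 9.7 kg.
Tool frame: the origin (TCP) lies on the centre line of the jaws, within the pads' length; the fingertips stand env.tips_ahead ahead of it and the grasp point (between the pads) lies 5 mm behind it (env.tips_ahead is the distance from the TCP to the fingertips, in m); z points along the fingers, y is the line along which they close (so a half turn about z gives the same grasp; the last joint's range is limited). The gripper opens to 85 mm and grips with 20 to 120 N. Pads are 22 mm wide; open, the fingers measure 114 mm over their backs; the gripper's body (76 mm by 85 mm) begins 54 mm behind the grasp point. The pads swing forward as they close: fully open they stand 13 mm farther back than shut.
Start: joints at [-1.269, 0.087, 0.176, 1.66, 0, 1.571], TCP at [0.163, -0.525, 0.245] pointing down, gripper open.
Joint ranges: [-3.13, 3.13], [-0.85, 1.81], [-1.15, 1.24], [-2.2, 2.28], [-1.44, 1.52], [-3.14, 3.14]. Speed limits (rad/s): [2.22, 2.22, 2.57, 3.14, 3.14, 3.14].

INTERFACE

Orientations are given as a unit quaternion [x, y, z, w].
In Python, from station import readout, camera, env gives the robot as it stands.
- The arm moves only by the shell command python3 -m crank 'ROWS'. ROWS is JSON, a list of rows, each a list of 5 numbers: the shift along the tool's x, y, z as a fraction of full scale, then the turn about the tool's z as a fraction of full scale, then the opening, from 0 (shut) to 1 (fully open). A call has 1 to 20 rows; each row shifts and turns the commanded pose from where the row before left it, along the tool's axes as they then stand; what a row does not reach is not made up. Full scale, the value 1, is 0.04 m for a shift and 0.12 rad for a turn. A row lasts 1/8 s, in which the tool goes at most 62.5 mm and 10.7 degrees, less where a joint would pass 70% of its speed; a pose out of reach is approached as far as the arm can. A call with a number of a shift or a turn outside -1 to 1 is refused whole. A call with a gripper value outside its range is refused whole. The fingers move at their own pace and stop on an object; the grip force is fixed at half the most. Time passes only in rows, so rows that do not move let the fingers close. It gives the time, the measured TCP pose, the force, the opening and the grip force at its end, in the units of the state.
- readout.get_obs(): the state, without advancing time (a new reading comes with each control period).
- camera(name): name is "side" or "top"; returns a dict with "frame" (384x512x3 uint8, red, green, blue), "intrinsics" (3x3 intrinsics, pixels), "distortion" ([k1, k2, p1, p2, k3] as OpenCV has them; the pictures are not rectified), "rvec" (rotation vector, rad) and "tvec" (3), from world to camera coordinates, as OpenCV has them. Camera axes: x right, y down, z forward; pixel columns grow to the right and rows downward; lengths in m; the calibration is good to about 2 mm. A picture is of the moment at which its call begins. There is no depth.
- env.sign_off(): hands the job in; it is judged then, once.
The state is a dict: "time_s": time; "q": joint angles; "qd": joint speeds; "joint_torque": joint torques, N m; "tcp_pos": TCP position; "orientation": TCP orientation; "force": force on the tool from outside, world axes, zero at the start; "wrist_torque": the same for the moment, N m; "opening": finger opening in m; "gripper_force": force on a finger pad.
Only numpy, scipy, OpenCV 4.12 (cv2) and the standard library are available. Lean on these libraries where they do the work, as an engineer would, in place of code of your own. Each camera call takes 0.05 s, during which the arm holds its last target. There are 200 camera calls.

## Working session

There is one attempt and no reset: what is moved stays moved. The work goes in short steps, Python scripts to look and compute and a shell command to move; the robot and the scene stay as the last step left them, time stands still between calls to the robot, and variables do not carry over. Pictures are saved under pics/ and viewed, at most 10 in all, crops included, and the job is handed in when it is done.

```bash
mkdir -p pics; ls; python3 - <<'E'
from station import readout, camera, env
import cv2,json
o=readout.get_obs(); print({k:o[k] for k in o}); print(env.tips_ahead)
for n in("top","side"):
    c=camera(n); cv2.imwrite(f"pics/{n}0.png",c["frame"][:,:,::-1]); print(n,c["intrinsics"],c["distortion"],c["rvec"],c["tvec"])
E
```

```text
pics
{'time_s': 0.0, 'q': array([-1.26897662e+00,  8.74447052e-02,  1.75150296e-01,  1.65980070e+00,
        1.12836034e-06,  1.57077367e+00]), 'qd': array([ 5.35532946e-04, -2.01999565e-03, -3.74982861e-04,  7.69246534e-04,
        2.39393829e-03, -5.51573551e-05]), 'joint_torque': array([ 1.18870415e-03, -5.20388389e+01,  4.64804435e+01,  1.62467931e-02,
        1.21771741e-04,  1.71078443e-05]), 'tcp_pos': array([ 0.16343078, -0.52494082,  0.2445998 ]), 'orientation': array([ 9.88632791e-01,  1.50348873e-01, -9.70626007e-05, -6.42094359e-04]), 'force': array([ 0.00393395, -0.57135234,  0.18397144]), 'wrist_torque': array([0.02717075, 0.0332899 , 0.00242328]), 'gripper_force': 0.0, 'opening': 0.0851259005244797}
0.014
top [[432.68515245   0.         260.21894159]
 [  0.         432.68515245 191.00679598]
 [  0.           0.           1.        ]] [-0.03016485  0.          0.          0.          0.        ] [ 2.1678959  -2.15676175  0.16303937] [-0.0337095   0.54501048  1.29089929]
side [[427.6494159    0.         255.92644139]
 [  0.         427.6494159  193.11030825]
 [  0.           0.           1.        ]] [-0.04248288  0.          0.          0.          0.        ] [ 0.32691303 -2.7858531   1.16634941] [0.53773359 0.15930732 0.94833064]
```

View pics/top0.png

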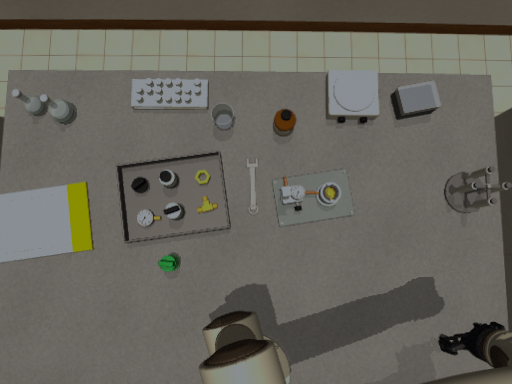

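View pics/side0.png

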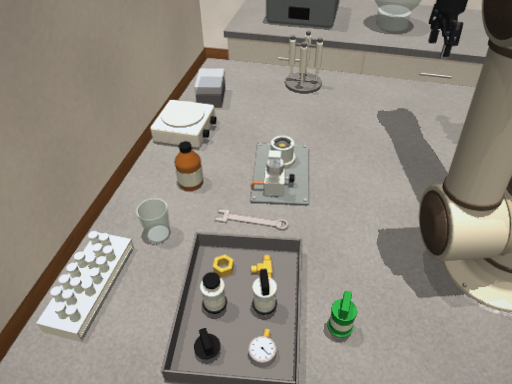

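The top view shows the bin on the left, around (173,197), and the purge stand on the right with its socket at (329,193).

Candidates in the top view:
- (173,211): can with a straight black bar. In the side view, (264,292), it stands full height. This fits the trap.
- (167,178): round knob, so the plain trap.
- (140,185): all black and low, so the blank cap.
- (168,263): the green look-alike, which I leave alone.

Next I'll check this in one enlarged crop.

```bash
python3 - <<'E'
import cv2,numpy as np
t=cv2.imread("pics/top0.png");s=cv2.imread("pics/side0.png")
def crop(im,u,v,w,h,k): 
    return cv2.resize(im[v:v+h,u:u+w],None,fx=k,fy=k,interpolation=cv2.INTER_CUBIC)
a=crop(t,150,190,50,37,8); b=crop(t,305,175,50,37,8)
c=crop(s,240,250,50,37,8) ; c=crop(s,235,250,54,80,4)
d=crop(s,245,130,80,80,4)
H=max(a.shape[0],c.shape[0])
top=np.hstack([a,b]); bot=np.hstack([c,d]); 
bot=cv2.copyMakeBorder(bot,0,0,0,top.shape[1]-bot.shape[1],cv2.BORDER_CONSTANT)
im=np.vstack([top,bot]); im=im[:600]; print(im.shape,a.shape,c.shape); cv2.imwrite("pics/crop1.png",im)
E
```

```text
(600, 800, 3) (296, 400, 3) (320, 216, 3)
```

View pics/crop1.png

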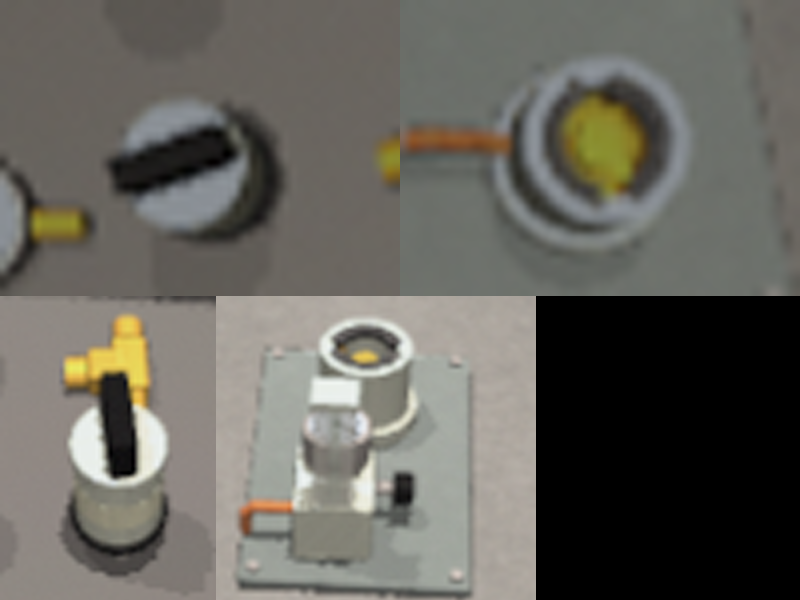

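The crop confirms it: the part at (173,211) has a straight bar on a full-height can with a metal top. Next I'll fit the poses of the bar, socket rim and plate against image edges in both views.

```bash
cat > h.py <<'E'
import cv2,numpy as np
from scipy.optimize import differential_evolution as DE
from station import readout,camera,env
def views(): return {n:camera(n) for n in("top","side")}
def proj(c,P): return cv2.projectPoints(np.float64(P),c["rvec"],c["tvec"],c["intrinsics"],c["distortion"])[0][:,0]
def bp(c,uv,z):
    r=cv2.undistortPoints(np.float64([[uv]]),c["intrinsics"],c["distortion"])[0,0]
    R=cv2.Rodrigues(np.float64(c["rvec"]))[0]; d=R.T@[r[0],r[1],1]; o=-R.T@np.float64(c["tvec"]); return (o+d*(z-o[2])/d[2])[:2]
def grad(c):
    g=cv2.GaussianBlur(cv2.cvtColor(c["frame"],cv2.COLOR_RGB2GRAY).astype(np.float32),(0,0),0.8)
    return np.dstack([cv2.Sobel(g,-1,1,0),cv2.Sobel(g,-1,0,1)])
def score(G,p):  # signed mean gradient along outward normal of closed polyline p
    q=np.vstack([p,p[:1]]); L=np.r_[0,np.cumsum(np.linalg.norm(np.diff(q,axis=0),axis=1))]
    s=np.linspace(0,L[-1],120,endpoint=False); x=np.c_[np.interp(s,L,q[:,0]),np.interp(s,L,q[:,1])].astype(np.float32)
    t=np.roll(x,-1,0)-np.roll(x,1,0); n=np.c_[t[:,1],-t[:,0]]; n/=np.linalg.norm(n,axis=1)[:,None]+1e-9
    if np.mean(np.sum(n*(x-x.mean(0)),1))<0:n=-n
    g=cv2.remap(G,x[:,:1],x[:,1:],cv2.INTER_LINEAR)[:,0]; return np.sum(g*n,1)
def rz(a): return np.array([[np.cos(a),-np.sin(a),0],[np.sin(a),np.cos(a),0],[0,0,1]])
def box(x,y,a,lx,ly,z0,z1,ox=0,oy=0):
    P=np.array([[sx*lx/2+ox,sy*ly/2+oy,z] for sx in(-1,1) for sy in(-1,1) for z in(z0,z1)]); return P@rz(a).T+[x,y,0]
def circ(x,y,r,z):
    t=np.linspace(0,2*np.pi,72,endpoint=False); return np.c_[x+r*np.cos(t),y+r*np.sin(t),0*t+z]
def hull(c,P): return cv2.convexHull(proj(c,P).astype(np.float32))[:,0]
E
cat > fit.py <<'E'
from h import *
V=views(); G={n:grad(V[n]) for n in V}
t,s=V["top"],V["side"]
print("sock",bp(t,(330.2,192),.072),bp(s,(281.9,142.4),.072)); 
b0=bp(t,(171.1,209.6),.117); print("bar",b0, "plate corners",[bp(t,p,.01).round(3) for p in((273,180),(346,170),(354,214),(280,225))])
Z=.005
for ns in(("top",),("side",),("top","side")):
    f=lambda p:sum(score(G[n],hull(V[n],box(*p,.042,.014,Z+.084,Z+.114))).mean() for n in ns)*-1
    r=DE(f,[(b0[0]-.015,b0[0]+.015),(b0[1]-.015,b0[1]+.015),(-np.pi/2-.9,-np.pi/2+.9+.6)],seed=1); print("bar",ns,r.x.round(4),r.fun)
    k=lambda p:sum(score(G[n],hull(V[n],circ(*p,.0235,Z+.084))).mean() for n in ns)
    r2=DE(k,[(b0[0]-.015,b0[0]+.015),(b0[1]-.015,b0[1]+.015)],seed=1); print(" disc",r2.x.round(4),r2.fun)
    s0=bp(t,(330.2,192),.072)
    k=lambda p:sum(score(G[n],proj(V[n],circ(*p,.031,.072))).mean() for n in ns)
    r3=DE(k,[(s0[0]-.015,s0[0]+.015),(s0[1]-.015,s0[1]+.015)],seed=1); print(" sock",r3.x.round(4),r3.fun)
    k=lambda p:-sum(abs(score(G[n],hull(V[n],box(*p[:3],.15,.24,0,p[4],0,p[3])))).mean() for n in ns)
    r4=DE(k,[(s0[0]-.015,s0[0]+.015),(s0[1]-.015,s0[1]+.015),(-.1,.4),(.02,.06),(.004,.015)],seed=1,maxiter=200); print(" plate",r4.x.round(4),r4.fun)
print(readout.get_obs()["time_s"])
E
python3 fit.py
```

```text
sock [ 0.53879049 -0.23982577] [ 0.53755676 -0.23529252]
bar [0.47931597 0.22486942] plate corners [array([ 0.584, -0.071]), array([ 0.617, -0.303]), array([ 0.478, -0.325]), array([ 0.443, -0.093])]
bar ('top',) [ 0.4801  0.228  -1.2355] -224.98388671875
 disc [0.4808 0.225 ] -93.90047
 sock [ 0.539  -0.2401] -72.68185424804688
 plate [ 0.542  -0.2359  0.1604  0.0448  0.0127] -32.856018
bar ('side',) [ 0.481   0.2284 -1.2336] -405.9191589355469
 disc [0.4801 0.2302] -202.32555
 sock [ 0.537  -0.2366] -95.47164916992188
 plate [ 0.5416 -0.2432  0.1582  0.0527  0.004 ] -94.65879
bar ('top', 'side') [ 0.4808  0.2282 -1.2402] -624.3971557617188
 disc [0.4801 0.2299] -245.22604
 sock [ 0.5384 -0.2391] -129.202880859375
 plate [ 0.5415 -0.2409  0.1581  0.0501  0.0041] -122.37936
0.2
```

```bash
cat > go.py <<'E'
import sys
from h import *
from scipy.spatial.transform import Rotation as Ro
# usage: go.py x y z phi  -> needed tool-frame shift (in rows of 0.04) after turning, and turn (rows of .12)
o=readout.get_obs(); R=Ro.from_quat(o["orientation"]).as_matrix(); phi=np.arctan2(R[1,0],R[0,0])
x,y,z,p=map(float,sys.argv[1:5]); d=(p-phi+np.pi)%(2*np.pi)-np.pi
dw=np.array([x,y,z])-o["tcp_pos"]
for a,l in((phi,"shift now axes"),(p,"shift goal axes")):
    t=np.array([[np.cos(a),np.sin(a),0],[np.sin(a),-np.cos(a),0],[0,0,-1]]); print(l,(dw@t/.04).round(3))
print("turn",round(-d/.12,3),"phi",phi.round(4),"tcp",o["tcp_pos"].round(4),"tilt",R[:2,2].round(4),"q",o["q"].round(3),"F",o["force"].round(2),"op",round(o["opening"],4),"gf",o["gripper_force"],"t",o["time_s"])
E
python3 -m crank '[[0,0,0,-1,1],[0,0,0,-1,1]]'; python3 go.py .4807 .2282 .245 1.9036
```

```text
time_s: 0.45
tcp_pos: [0.1635, -0.5251, 0.2451]
orientation: [0.963, 0.269, -0.0, -0.0]
force: [-0.5, -0.9, 0.0]
opening: 0.0855
gripper_force: 0.0
shift now axes [ 1.6554e+01 -1.1980e+01  2.0000e-03]
shift goal axes [1.5207e+01 1.3648e+01 2.0000e-03]
turn -11.316 phi 0.5457 tcp [ 0.1635 -0.5251  0.2451] tilt [-0.0001  0.0004] q [-1.269  0.087  0.176  1.66  -0.     1.327] F [-0.49 -0.86  0.01] op 0.0855 gf 0.0 t 0.45
```

```bash
python3 -m crank '[[0,0,0,-1,1],[0,0,0,-1,1],[0,0,0,-1,1],[0,0,0,-1,1],[0,0,0,-1,1],[0,0,0,-1,1],[0,0,0,-1,1],[0,0,0,-1,1],[0,0,0,-1,1],[0,0,0,-1,1],[0,0,0,-1,1],[0,0,0,-0.3,1]]' >/dev/null; python3 -m crank '[[0.76,0.68,0,0,1],[0.76,0.68,0,0,1],[0.76,0.68,0,0,1],[0.76,0.68,0,0,1],[0.76,0.68,0,0,1],[0.76,0.68,0,0,1],[0.76,0.68,0,0,1],[0.76,0.68,0,0,1],[0.76,0.68,0,0,1],[0.76,0.68,0,0,1],[0.76,0.68,0,0,1],[0.76,0.68,0,0,1],[0.76,0.68,0,0,1],[0.76,0.68,0,0,1],[0.76,0.68,0,0,1],[0.76,0.68,0,0,1],[0.76,0.68,0,0,1],[0.76,0.68,0,0,1],[0.76,0.68,0,0,1],[0.7,0.68,0,0,1]]'; python3 go.py .4807 .2282 .245 1.9036
```

```text
time_s: 4.45
tcp_pos: [0.4845, 0.2245, 0.2452]
orientation: [0.583, 0.812, 0.0, 0.0]
force: [0.5, -0.7, 0.6]
opening: 0.0857
gripper_force: 0.0
shift now axes [ 0.117 -0.06   0.005]
shift goal axes [ 0.118 -0.059  0.005]
turn -0.06 phi 1.8964 tcp [0.4845 0.2245 0.2452] tilt [ 0. -0.] q [ 0.434  0.048  0.135  1.657 -0.     1.679] F [ 0.54 -0.66  0.62] op 0.0857 gf 0.0 t 4.45
```

```bash
python3 -m crank '[[0.117,-0.06,0.5,-0.06,0.6],[0,0,0.8,0,0.6],[0,0,0.8,0,0.6],[0,0,0.6,0,0.6],[0,0,0.4,0,0.6],[0,0,0.3,0,0.6],[0,0,0,0,0.6],[0,0,0,0,0.6]]'; python3 go.py .4807 .2282 .106 1.9036; python3 - <<'E'
from h import *
V=views()
b=V["side"]["frame"][180:340,190:350]; a=V["top"]["frame"][150:250,120:220]
cv2.imwrite("pics/g1.png",np.hstack([cv2.resize(a,(400,400),interpolation=2),cv2.resize(b,(400,400),interpolation=2)])[:,:,::-1])
E
```

```text
time_s: 5.45
tcp_pos: [0.4807, 0.2269, 0.1101]
orientation: [0.58, 0.815, 0.001, 0.0]
force: [-0.1, 1.3, -0.0]
opening: 0.0507
gripper_force: 0.0
shift now axes [0.03  0.009 0.104]
shift goal axes [0.03  0.009 0.104]
turn 0.01 phi 1.9048 tcp [0.4807 0.2269 0.1101] tilt [0.001  0.0005] q [ 0.441  0.033 -0.141  1.395  0.     1.678] F [-0.06  1.32 -0.02] op 0.0507 gf 0.0 t 5.45
```

View pics/g1.png

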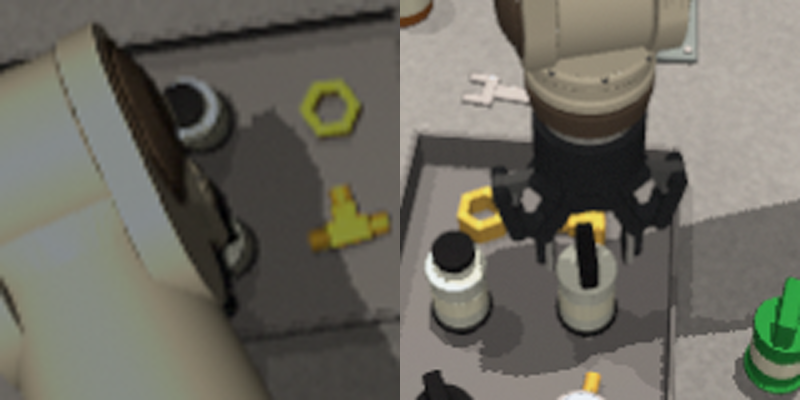

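The side view shows the fingers straddling the bar, with tips at (543,255) and (628,255) and the bar at (585,255). I'll descend the last few millimetres and close.

```bash
python3 -m crank '[[0.03,0.009,0.08,0,0.6],[0,0,0,0,0.3],[0,0,0,0,0],[0,0,0,0,0],[0,0,0,0,0],[0,0,0,0,0],[0,0,0,0,0]]'; python3 go.py .4807 .2282 .106 1.9036
```

```text
time_s: 6.42
tcp_pos: [0.4804, 0.2281, 0.1062]
orientation: [0.58, 0.815, 0.0, 0.0]
force: [1.2, 0.2, 1.3]
opening: 0.0128
gripper_force: 60.2
shift now axes [0.001 0.008 0.005]
shift goal axes [0.001 0.008 0.005]
turn 0.011 phi 1.905 tcp [0.4804 0.2281 0.1062] tilt [0.0003 0.0001] q [ 0.443  0.035 -0.146  1.389 -0.     1.68 ] F [1.22 0.22 1.27] op 0.0128 gf 60.22644639015198 t 6.425
```

```bash
python3 -m crank '[[0,0,-0.3,0,0],[0,0,-0.6,0,0],[0,0,-0.9,0,0],[0,0,-0.9,0,0],[0,0,-0.9,0,0],[0,0,-0.75,0,0],[0,0,0,-1,0],[0,0,0,-1,0],[0,0,0,-1,0],[0,0,0,-1,0],[0,0,0,-1,0],[0,0,0,-1,0],[0,0,0,-1,0],[0,0,0,-1,0],[0,0,0,-1,0],[0,0,0,-1,0],[0,0,0,-1,0],[0,0,0,-0.65,0]]'; python3 go.py .538 -.2385 .28 -2.983
```

```text
time_s: 8.68
tcp_pos: [0.48, 0.2279, 0.2806]
orientation: [-0.082, 0.997, -0.0, -0.0]
force: [-1.1, -0.7, -2.0]
opening: 0.0127
gripper_force: 59.8
shift now axes [  0.482 -11.74    0.014]
shift goal axes [  0.411 -11.743   0.014]
turn 0.05 phi -2.977 tcp [0.48   0.2279 0.2806] tilt [-0.0003 -0.0001] q [0.443 0.059 0.215 1.728 0.    0.279] F [-1.14 -0.75 -2.04] op 0.0127 gf 59.76093113422394 t 8.675
```

```bash
python3 -m crank '[[0,-0.4,0,0,0],[0.03,-0.8,0,0,0],[0.03,-0.9,0,0,0],[0.04,-0.9,0,0,0],[0.04,-0.9,0,0,0],[0.04,-0.9,0,0,0],[0.04,-0.9,0,0,0],[0.04,-0.9,0,0,0],[0.04,-0.9,0,0,0],[0.04,-0.9,0,0,0],[0.04,-0.9,0,0,0],[0.03,-0.9,0,0,0],[0.03,-0.8,0,0,0],[0,-0.6,0,0,0],[0,0,0,0,0],[0,0,0,0,0]]'; python3 go.py .538 -.2385 .28 -2.983;  python3 - <<'E'
from h import *
V=views()
a=V["top"]["frame"][130:260,250:380]; b=V["side"]["frame"][60:200,210:350]
cv2.imwrite("pics/g2.png",np.hstack([cv2.resize(a,(400,400),interpolation=2),cv2.resize(b,(400,400),interpolation=2)])[:,:,::-1])
E
```

```text
time_s: 10.68
tcp_pos: [0.5373, -0.2325, 0.2801]
orientation: [-0.08, 0.997, 0.0, -0.0]
force: [0.3, -0.3, -1.8]
opening: 0.013
gripper_force: 59.9
shift now axes [ 0.007 -0.15   0.004]
shift goal axes [ 0.007 -0.15   0.004]
turn 0.02 phi -2.9806 tcp [ 0.5373 -0.2325  0.2801] tilt [-0.0003  0.0004] q [-0.409  0.193  0.362  1.741  0.    -0.569] F [ 0.34 -0.33 -1.85] op 0.013 gf 59.85026657581329 t 10.675
```

View pics/g2.png

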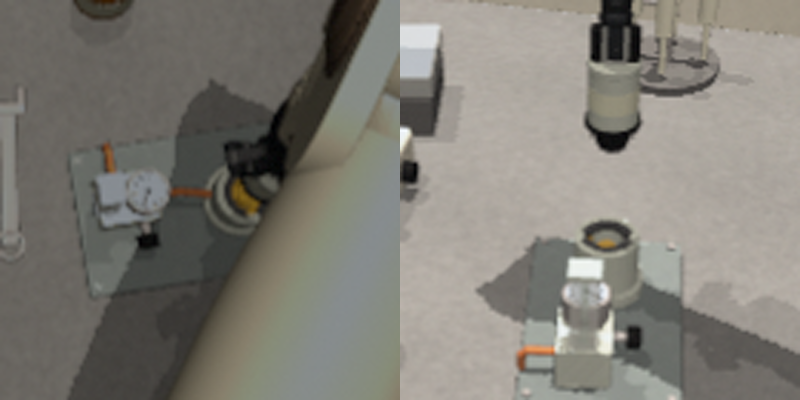

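```bash
cat > sock.py <<'E'
from h import *
V=views()
W={n:dict(V[n],frame=cv2.imread(f"pics/{n}0.png")[:,:,::-1].copy()) for n in V}
for n in W:
    c=W[n];G=grad(c); R=cv2.Rodrigues(np.float64(c["rvec"]))[0]; print(n,"cam",(-R.T@np.float64(c["tvec"])).round(3))
    for nm,sg,lo,hi in(("outer bright->dark",1,.027,.035),("ring inner (dark->bright)",-1,.018,.03),("bore (any)",0,.014,.02)):
        for z in(.072,):
            def k(p):
                s=score(G,proj(c,circ(p[0],p[1],p[2],z))); return -abs(s).mean() if sg==0 else sg*s.mean()
            r=DE(k,[(.525,.55),(-.252,-.226),(lo,hi)],seed=2); print(nm,z,r.x.round(4),round(r.fun,1))
# trap in hand, current view (side): flange hull, spigot, can top, from TCP
o=readout.get_obs(); t=o["tcp_pos"]; c=V["side"]; G=grad(c)
cv2.imwrite("pics/now.png",c["frame"][:,:,::-1])
zb=t[2]-.1012
def f(p):
    C=np.vstack([circ(p[0],p[1],.025,zb+p[2]+.022),circ(p[0],p[1],.025,zb+p[2]+.027)]); S=np.vstack([circ(p[0],p[1],.013,zb+p[2]),circ(p[0],p[1],.015,zb+p[2]+.005),circ(p[0],p[1],.015,zb+p[2]+.022)])
    return -(score(G,hull(c,np.vstack([C,S])))).mean()
r=DE(f,[(t[0]-.01,t[0]+.01),(t[1]-.012,t[1]+.012),(-.0001,.0001)],seed=1); print("trap seen - tcp",(r.x[:2]-t[:2]).round(4),r.x[2].round(4),r.fun)
E
python3 sock.py
```

```text
top cam [ 0.371 -0.006  1.352]
outer bright->dark 0.072 [ 0.5394 -0.2411  0.0321] -81.4
ring inner (dark->bright) 0.072 [ 0.5385 -0.2401  0.0236] -164.3
bore (any) 0.072 [ 0.5401 -0.2451  0.0199] -132.6
side cam [0.379 0.674 0.785]
outer bright->dark 0.072 [ 0.5373 -0.2369  0.0329] -128.3
ring inner (dark->bright) 0.072 [ 0.5375 -0.2357  0.0229] -309.1
bore (any) 0.072 [ 0.5372 -0.2396  0.02  ] -238.9
trap seen - tcp [-0.0022  0.0013] 0.0001 -222.12503
```

```bash
python3 go.py .5398 -.2395 .183 -2.983
```

```text
shift now axes [-0.026 -0.193  2.434]
shift goal axes [-0.027 -0.193  2.434]
turn 0.031 phi -2.9793 tcp [ 0.5375 -0.2321  0.2804] tilt [ 0.0003 -0.    ] q [-0.408  0.192  0.362  1.74   0.    -0.57 ] F [-0.84 -0.7  -2.64] op 0.0132 gf 59.84814763069153 t 10.875
```

```bash
python3 -m crank '[[-0.026,-0.19,0,0.03,0],[0,0,0.4,0,0],[0,0,0.6,0,0],[0,0,0.6,0,0],[0,0,0.5,0,0],[0,0,0.33,0,0],[0,0,0,0,0],[0,0,0,0,0]]'; python3 go.py .5398 -.2395 .183 -2.983;  sed -i 's/^V=views()/V=views()/' sock.py; python3 - <<'E'
from h import *
V=views()
a=V["top"]["frame"][160:225,290:355]; b=V["side"]["frame"][70:190,230:330]
cv2.imwrite("pics/g3.png",np.hstack([cv2.resize(a,(300,300),interpolation=2),cv2.resize(b,(500,600),interpolation=2)[:300*2]][:0]+[np.vstack([cv2.resize(a,(300,300),interpolation=2),np.zeros((300,300,3),np.uint8)]),cv2.resize(b,(500,600),interpolation=2)])[:,:,::-1])
E
python3 sock.py | tail -1
```

```text
time_s: 11.88
tcp_pos: [0.54, -0.2403, 0.1838]
orientation: [-0.079, 0.997, -0.0, 0.001]
force: [-0.1, -0.8, -1.7]
opening: 0.0128
gripper_force: 59.8
shift now axes [0.003 0.02  0.021]
shift goal axes [0.003 0.02  0.021]
turn -0.007 phi -2.9838 tcp [ 0.54   -0.2403  0.1838] tilt [ 0.0011 -0.0005] q [-0.419  0.17   0.149  1.548 -0.    -0.576] F [-0.12 -0.8  -1.71] op 0.0128 gf 59.77718710899353 t 11.875
trap seen - tcp [-0.0019  0.0005] -0.0 -161.24278
```

View pics/g3.png

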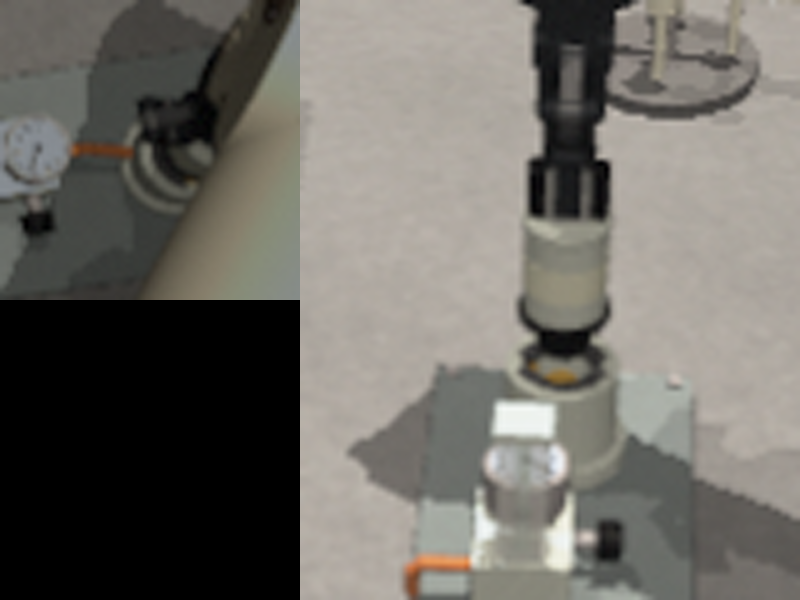

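The trap is centred over the socket in the side crop: flange at about x 565, housing at about x 565. I'll lower it to tip entry and read the forces.

```bash
python3 -m crank '[[0,0.02,0.15,0,0],[0,0,0.1,0,0],[0,0,0.1,0,0],[0,0,0.08,0,0],[0,0,0,0,0]]'; python3 go.py .5398 -.2395 .163 -2.983
```

```text
time_s: 12.7
tcp_pos: [0.5395, -0.2393, 0.1653]
orientation: [-0.079, 0.997, 0.0, -0.0]
force: [-0.6, -0.0, -1.6]
opening: 0.0128
gripper_force: 59.9
shift now axes [-0.007 -0.006  0.059]
shift goal axes [-0.007 -0.006  0.059]
turn -0.007 phi -2.9838 tcp [ 0.5395 -0.2393  0.1653] tilt [-0.0005  0.0002] q [-0.417  0.168  0.111  1.514 -0.    -0.575] F [-0.55 -0.04 -1.59] op 0.0128 gf 59.90253388881683 t 12.7
```

```bash
python3 -m crank '[[0,0,0.04,0,0],[0,0,0.04,0,0],[0,0,0.03,0,0],[0,0,0,0,0]]'; python3 go.py .5398 -.2395 .151 -2.983
```

```text
time_s: 13.2
tcp_pos: [0.5396, -0.2393, 0.1613]
orientation: [-0.079, 0.997, -0.0, 0.0]
force: [0.1, -0.3, -2.3]
opening: 0.0132
gripper_force: 60.0
shift now axes [-0.003 -0.005  0.258]
shift goal axes [-0.003 -0.005  0.258]
turn -0.006 phi -2.9838 tcp [ 0.5396 -0.2393  0.1613] tilt [ 0.0001 -0.    ] q [-0.417  0.168  0.103  1.506  0.    -0.575] F [ 0.06 -0.26 -2.35] op 0.0132 gf 60.01082181930542 t 13.2
```

The lugs are in the slots with no lateral force. Now I'll press down.

```bash
python3 -m crank '[[0,0,0.06,0,0],[0,0,0.06,0,0],[0,0,0.06,0,0],[0,0,0.05,0,0],[0,0,0.03,0,0],[0,0,0,0,0]]'; python3 go.py .5398 -.2395 .151 -2.983
```

```text
time_s: 13.95
tcp_pos: [0.5398, -0.2394, 0.1514]
orientation: [-0.079, 0.997, -0.0, 0.0]
force: [-1.1, 0.9, 6.2]
opening: 0.013
gripper_force: 61.1
shift now axes [ 0.    -0.004  0.011]
shift goal axes [ 0.    -0.004  0.011]
turn -0.006 phi -2.9838 tcp [ 0.5398 -0.2394  0.1514] tilt [ 0.0009 -0.0003] q [-0.417  0.168  0.084  1.486  0.    -0.575] F [-1.1   0.85  6.18] op 0.013 gf 61.06811285018921 t 13.95
```

```bash
python3 -m crank '[[0,0,0.02,0,0],[0,0,0.01,0,0],[0,0,0,0,0],[0,0,0,0,0]]'; python3 go.py .5398 -.2395 .151 -2.983
```

```text
time_s: 14.45
tcp_pos: [0.5399, -0.2393, 0.1512]
orientation: [-0.079, 0.997, -0.0, 0.001]
force: [-2.9, 1.5, 12.6]
opening: 0.0129
gripper_force: 61.9
shift now axes [ 0.002 -0.004  0.006]
shift goal axes [ 0.002 -0.004  0.006]
turn -0.006 phi -2.9837 tcp [ 0.5399 -0.2393  0.1512] tilt [ 0.0018 -0.0006] q [-0.417  0.167  0.082  1.485  0.    -0.575] F [-2.88  1.53 12.57] op 0.0129 gf 61.90821290016174 t 14.45
```

```bash
python3 -m crank '[[0,-0.005,0,0.8,0],[0,-0.005,0,1,0],[0,-0.005,0,1,0],[0,-0.005,0,1,0]]'; python3 go.py .5398 -.2395 .151 1.73
```

```text
time_s: 14.95
tcp_pos: [0.5405, -0.2399, 0.1513]
orientation: [0.15, 0.989, 0.0, 0.002]
force: [0.9, 3.4, 11.3]
opening: 0.0132
gripper_force: 61.9
shift now axes [0.02  0.004 0.008]
shift goal axes [ 0.013 -0.016  0.008]
turn 9.252 phi 2.8403 tcp [ 0.5405 -0.2399  0.1513] tilt [ 0.0032 -0.0003] q [-4.180e-01  1.680e-01  8.400e-02  1.484e+00  1.000e-03 -1.170e-01] F [ 0.95  3.42 11.27] op 0.0132 gf 61.93635821342468 t 14.95
```

```bash
python3 -m crank '[[0,-0.005,0,1,0],[0,-0.005,0,1,0],[0,-0.005,0,1,0],[0,-0.005,0,1,0],[0,-0.005,0,1,0],[0,-0.005,0,1,0]]'; python3 go.py .5398 -.2395 .151 1.73
```

```text
time_s: 15.7
tcp_pos: [0.5398, -0.2406, 0.1513]
orientation: [0.489, 0.872, 0.001, 0.001]
force: [0.3, 4.7, 11.7]
opening: 0.013
gripper_force: 62.1
shift now axes [0.025 0.014 0.008]
shift goal axes [0.028 0.004 0.008]
turn 3.254 phi 2.1205 tcp [ 0.5398 -0.2406  0.1513] tilt [0.0032 0.0003] q [-0.42   0.167  0.083  1.484  0.002  0.601] F [ 0.3   4.66 11.66] op 0.013 gf 62.077757120132446 t 15.7
```

```bash
python3 -m crank '[[0,-0.005,0,1,0],[0,-0.005,0,1,0],[0,-0.005,0,1,0],[0,0,0,0.4,0],[0,0,0,0.3,0],[0,0,0,0,0],[0,0,0,0,0]]'; python3 go.py .5398 -.2395 .151 1.73; python3 -c "
from h import *
print(readout.get_obs()['wrist_torque'])"
```

```text
time_s: 16.58
tcp_pos: [0.5393, -0.2406, 0.1513]
orientation: [0.667, 0.745, 0.001, 0.001]
force: [-0.3, 5.9, 11.9]
opening: 0.0129
gripper_force: 62.0
shift now axes [0.027 0.016 0.008]
shift goal axes [0.026 0.017 0.008]
turn -0.412 phi 1.6805 tcp [ 0.5393 -0.2406  0.1513] tilt [0.0032 0.0007] q [-0.421  0.166  0.082  1.484  0.002  1.04 ] F [-0.33  5.87 11.85] op 0.0129 gf 62.024710178375244 t 16.575
[1.37049124 0.09094716 0.24436037]
```

```bash
python3 -m crank '[[0,0,0,0.3,0],[0,0,0,0.2,0],[0,0,0,0,0],[0,0,0,0,0],[0,0,0,0,0]]'; python3 go.py .5398 -.2395 .151 1.73; python3 - <<'E'
from h import *
print(readout.get_obs()['wrist_torque'])
V=views()
a=V["top"]["frame"][150:230,280:360]; b=V["side"]["frame"][80:180,230:330]
cv2.imwrite("pics/g4.png",np.hstack([cv2.resize(a,(400,400),interpolation=2),cv2.resize(b,(400,400),interpolation=2)])[:,:,::-1])
E
```

```text
time_s: 17.2
tcp_pos: [0.5393, -0.2407, 0.1513]
orientation: [0.689, 0.724, 0.001, 0.001]
force: [-0.3, 5.5, 12.1]
opening: 0.0128
gripper_force: 62.1
shift now axes [0.028 0.015 0.008]
shift goal axes [0.026 0.018 0.008]
turn -0.912 phi 1.6206 tcp [ 0.5393 -0.2407  0.1513] tilt [0.0031 0.0007] q [-0.421  0.166  0.082  1.484  0.002  1.1  ] F [-0.34  5.49 12.1 ] op 0.0128 gf 62.063666582107544 t 17.2
[1.26657642 0.11022965 0.36877102]
```

View pics/g4.png

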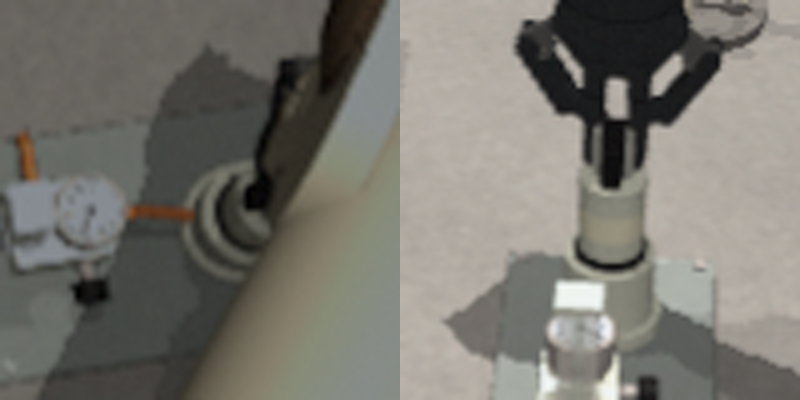

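The side view shows the flange on the collar (612,255), the bar turned end-on at (612,165) and the fingers still gripping. Turning torque has risen to 0.37 N m, above the spring's 0.26, so the trap is at the stop.

```bash
python3 -c "
from station import env
print(env.sign_off())"
```

```text
the job is handed in; nothing more can be done
None
```

I fitted the gas trap in the purge-stand socket, pressed it down until the flange met the collar, turned it clockwise to the stop, and handed the job in at about 17 s with the gripper still holding it down. The hand-in gave no verdict.

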